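# Sweep the chocolate offcuts off the marble into the dish

### The job

Sweep the four flat, square-cornered chocolate offcuts across the marble board and over its edge into the empty white dish that stands against it. Push them gently with the fingertips, sliding them along the marble: do not pick up, squeeze or press on any piece. Leave the round bonbons, the dish and everything else where they are.

Things in the scene. Friction and masses are not known exactly. Their poses are not given: they have to be found in the camera images.
- board: The marble board: a grey slab with pale veins, 400 (own x) x 300 (own y) x 30 mm, fixed to the counter. Origin: centre of its underside; its top is at z = 0.030 m. Own x runs along the 400 mm sides and points roughly away from the robot, own y to the robot's left, z up. Jar (110 mm high), mould, scale and other equipment stand fixed, clear of board and dish.
- dish: The white ceramic dish: an empty open rectangular display dish, outside 325 (own x) x 176 (own y) x 22 mm high, walls and floor 5 mm thick, 0.9 kg, loose. It stands on the counter with its long side against the left (+y) or the right (-y) 400 mm long edge of the board (2 mm gap, axes parallel to the board's), so its rim is 8 mm below the board's top. Origin at the centre of its underside.
- offcut0: Chocolate offcut, a flat dark brown square-cornered bar piece, 34 x 34 mm (own x, own y) and 10 mm thick, about 18 g, hard and dry, lying flat and loose on the board at any yaw. Origin at the centre of its underside.
- offcut0_mid (a point): Middle of offcut0, 5 mm above its underside.
- offcut1: Chocolate offcut, a flat dark brown square-cornered bar piece, 42 x 26 mm (own x, own y) and 10 mm thick, about 18 g, hard and dry, lying flat and loose on the board at any yaw. Origin at the centre of its underside.
- offcut1_mid (a point): Middle of offcut1, 5 mm above its underside.
- offcut2: Chocolate offcut, a flat dark brown square-cornered bar piece, 50 x 20 mm (own x, own y) and 10 mm thick, about 18 g, hard and dry, lying flat and loose on the board at any yaw. Origin at the centre of its underside.
- offcut2_mid (a point): Middle of offcut2, 5 mm above its underside.
- offcut3: Chocolate offcut, a flat dark brown square-cornered bar piece, 38 x 30 mm (own x, own y) and 10 mm thick, about 18 g, hard and dry, lying flat and loose on the board at any yaw. Origin at the centre of its underside.
- offcut3_mid (a point): Middle of offcut3, 5 mm above its underside.
- bonbon0: Finished round bonbon, same dark chocolate, a dome 30 mm across and 21 mm high, about 16 g, standing loose on the board in a row of three along the board's own y, across the middle of the board (own x about 0), with offcuts on both sides of the row. Not to be moved. Origin at the centre of its underside.
- bonbon1: Finished round bonbon, same dark chocolate, a dome 30 mm across and 21 mm high, about 16 g, standing loose on the board in a row of three along the board's own y, across the middle of the board (own x about 0), with offcuts on both sides of the row. Not to be moved. Origin at the centre of its underside.
- bonbon2: Finished round bonbon, same dark chocolate, a dome 30 mm across and 21 mm high, about 16 g, standing loose on the board in a row of three along the board's own y, across the middle of the board (own x about 0), with offcuts on both sides of the row. Not to be moved. Origin at the centre of its underside.
- knife: Palette knife lying flat on the board near its far short side, about along the board's own y: wooden handle 95 x 22 x 16 mm and steel blade 136 x 26 x 2 mm. Own x points from handle to blade tip; handle end at x = -0.113, blade tip at x = +0.136 m; origin on the underside. Not to be moved.
- giftbox: Closed flat gift box with ribbon, 223 (own x) x 143 (own y) x 28 mm, on the counter beside the board on the other side from the dish. Not to be moved. Origin at the centre of its underside.
Things that resemble listed ones, but are neither listed nor needed, are in the scene too. What is shaped like the offcut2 but yellow is not meant.

How it is judged:
At the end, for the whole second after the job is handed in: All four offcuts lie at rest in the white dish (their middles within its inner outline and less than 42 mm above its underside); each round bonbon is upright within 15 mm of its start, the dish within 25 mm of its start, and palette knife and gift box within 20 mm of theirs (x of offcut0_mid in the frame of dish between -0.157 and 0.157 m and y of offcut0_mid in the frame of dish between -0.082 and 0.082 m and z of each of offcut0_mid, offcut1_mid, offcut2_mid, offcut3_mid in the frame of dish below 0.042 m and linear speed of each of offcut0, offcut1, offcut2, offcut3 below 0.03 m/s and x of offcut1_mid in the frame of dish between -0.157 and 0.157 m and y of offcut1_mid in the frame of dish between -0.082 and 0.082 m and x of offcut2_mid in the frame of dish between -0.157 and 0.157 m and y of offcut2_mid in the frame of dish between -0.082 and 0.082 m and x of offcut3_mid in the frame of dish between -0.157 and 0.157 m and y of offcut3_mid in the frame of dish between -0.082 and 0.082 m and distance of each of bonbon0, bonbon1, bonbon2 from where it was at the start of the episode below 0.015 m and distance of each of knife, giftbox from where it was at the start of the episode below 0.02 m and distance of dish from where it was at the start of the episode below 0.025 m and angle between each of bonbon0, bonbon1, bonbon2's own z axis and vertical below 0.3 rad); the robot touches nothing.
It fails at once if an offcut is lifted (its middle more than 23 mm higher than when it lies on the board) (height (world z) of any of offcut0_mid, offcut1_mid, offcut2_mid, offcut3_mid above 0.058 m).
It fails at once if an offcut on the board is pinched or pressed hard by the fingers (over 5 N) ((contact force between the fingers and offcut0 above 5 N and y of offcut0_mid in the frame of board between -0.145 and 0.145 m) or (contact force between the fingers and offcut1 above 5 N and y of offcut1_mid in the frame of board between -0.145 and 0.145 m) or (contact force between the fingers and offcut2 above 5 N and y of offcut2_mid in the frame of board between -0.145 and 0.145 m) or (contact force between the fingers and offcut3 above 5 N and y of offcut3_mid in the frame of board between -0.145 and 0.145 m)).
It fails at once if a round bonbon is moved more than 15 mm or tipped (distance of any of bonbon0, bonbon1, bonbon2 from where it was at the start of the episode above 0.015 m or angle between any of bonbon0, bonbon1, bonbon2's own z axis and vertical above 0.5 rad).
It fails at once if the dish is pushed more than 25 mm from its place (distance of dish from where it was at the start of the episode above 0.025 m).
It fails at once if the palette knife or the gift box is moved more than 20 mm (distance of any of knife, giftbox from where it was at the start of the episode above 0.02 m).
It also fails if it takes over 72 s, if anything falls off the work surface, if the arm or the gripper's body presses on something with over 40 N, if the wrist force passes 120 N, or if a joint passes its speed limit or range.

### The arm

A 6-joint arm with a two-finger parallel gripper is mounted at the origin on the work surface. World frame = base frame: x ahead of the robot, y to its left, z up, the work surface at z = 0. Lengths are in m, angles in rad, forces in N, time in s.
With the tool pointing down it reaches from about 0.425 to 0.95 m from the base axis. Payload 3.5 kg.
Tool frame: the origin (TCP) lies between the finger pads; the fingertips stand 19 mm ahead of it and the grasp point (between the pads) is the TCP; z points along the fingers, y is the line along which they close (so a half turn about z gives the same grasp; the last joint's range is limited). The gripper opens to 85 mm and grips with 20 to 120 N. Pads are 22 mm wide; open, the fingers measure 114 mm over their backs; the gripper's body (76 mm by 85 mm) begins 54 mm behind the grasp point. The pads swing forward as they close: fully open they stand 13 mm farther back than shut.
Start: joints at [-1.446, 0.286, 1.577, -0, 1.279, -0.15], TCP at [0.183, -0.65, 0.25] pointing down, gripper open.
Joint ranges: [-2.77, 2.77], [-0.9, 2.22], [0.21, 2.48], [-1.53, 4.67], [0.24, 2.81], [-2.84, 2.84]. Speed limits (rad/s): [2.79, 2.79, 3.14, 3.14, 3.14, 3.14].

### API

Orientations are given as a unit quaternion [x, y, z, w].
In Python, from plant import monitor, eyes, ctrl gives the robot as it stands.
- The arm moves only by the shell command python3 -m handwheel 'ROWS' [FORCE]. ROWS is JSON, a list of rows, each a list of 7 numbers: the shift along the tool's x, y, z in units of 40 cm (1.0 is 40 cm), then the turn, a rotation vector about the tool's x, y, z in units of pi rad (1.0 is pi rad), then the opening, from -1 (shut) to 1 (fully open). A call has 1 to 12 rows; each row is the pose to reach, as a shift and turn from the pose commanded when the call began, along the tool's axes at that moment, turning the shorter way round; what a row does not reach only later rows make up. A row lasts 1/8 s, in which the tool goes at most 62.5 mm and 10.7 degrees, less where a joint would pass 70% of its speed; a pose out of reach is approached as far as the arm can. A call with a number of a shift or a turn outside -1 to 1 is refused whole. A call with a gripper value outside its range is refused whole. The fingers move at their own pace and stop on an object; FORCE is the grip in N (left out, the last holds). Time passes only in rows, so rows that repeat a pose let the fingers close. It gives the time, the measured TCP pose, the force, the opening and the grip force at its end, in the units of the state.
- monitor.get_state(): the state, without advancing time (a new reading comes with each control period).
- eyes.read_camera(name): name is "scene" or "top" or "wrist"; returns the picture (400x640x3 uint8, red, green, blue); there is no depth.
- eyes.camera_params(name): a dict with "K" (3x3 intrinsics, pixels), "R" (3x3) and "t" (3): a world point X has camera coordinates R X + t. Camera axes: x right, y down, z forward; pixel columns grow to the right and rows downward; lengths in m; the calibration is good to about 2 mm. A picture is of the moment at which its call begins: read the wrist's pose just before it. camera_params takes no time and is no camera call; for the wrist camera it gives the pose at the moment of the call.
- ctrl.sign_off(): hands the job in; it is judged then, once.
The state is a dict: "time": time; "qpos": joint angles; "dq": joint speeds; "joint_efforts": joint torques, N m; "eef_pos": TCP position; "tcp_rot": TCP orientation; "contact_force": force on the tool from outside, world axes, zero at the start; "wrist_torque": the same for the moment, N m; "opening": opening from 0.0 (shut) to 1.0 (fully open); "finger_force": force on a finger pad.
Only numpy, scipy, OpenCV 4.12 (cv2) and the standard library are available. Lean on these libraries where they do the work, as an engineer would, in place of code of your own. Each camera call takes 0.05 s, during which the arm holds its last target. There are 200 camera calls.

## Working session

There is one attempt and no reset: what is moved stays moved. The work goes in short steps, Python scripts to look and compute and a shell command to move; the robot and the scene stay as the last step left them, time stands still between calls to the robot, and variables do not carry over. Pictures are saved under pics/ and viewed, at most 10 in all, crops included, and the job is handed in when it is done.

```bash
mkdir -p pics; ls
python3 - <<'E'
from plant import monitor, eyes, ctrl
import cv2, numpy as np
s=monitor.get_state(); print({k:np.round(v,3).tolist() for k,v in s.items()})
for n in("top","scene"):
    im=eyes.read_camera(n); cv2.imwrite(f"pics/{n}0.png",im[...,::-1]); p=eyes.camera_params(n); print(n,{k:np.round(v,4).tolist() for k,v in p.items()})
E
```

```text
pics
{'time': 0.0, 'qpos': [-1.446, 0.287, 1.578, -0.0, 1.279, -0.15], 'dq': [-0.001, -0.001, -0.0, 0.0, -0.0, -0.001], 'joint_efforts': [-0.001, -40.598, -29.263, -0.0, 0.006, 0.0], 'eef_pos': [0.183, -0.649, 0.249], 'tcp_rot': [0.991, 0.137, 0.0, -0.001], 'contact_force': [-0.587, 0.296, 0.315], 'wrist_torque': [-0.017, -0.004, 0.031], 'finger_force': 0.0, 'opening': 0.999}
top {'K': [[452.1744, 0.0, 314.6205], [0.0, 452.1744, 199.4604], [0.0, 0.0, 1.0]], 'R': [[-0.0005, -1.0, -0.0069], [-0.9923, 0.0013, -0.1238], [0.1238, 0.0068, -0.9923]], 't': [0.084, 0.6077, 0.8774]}
scene {'K': [[362.6732, 0.0, 324.2552], [0.0, 362.6732, 196.7453], [0.0, 0.0, 1.0]], 'R': [[-0.1105, 0.9936, 0.0218], [0.6374, 0.0877, -0.7655], [-0.7625, -0.0707, -0.6431]], 't': [0.0049, -0.3488, 1.423]}
```

View pics/top0.png

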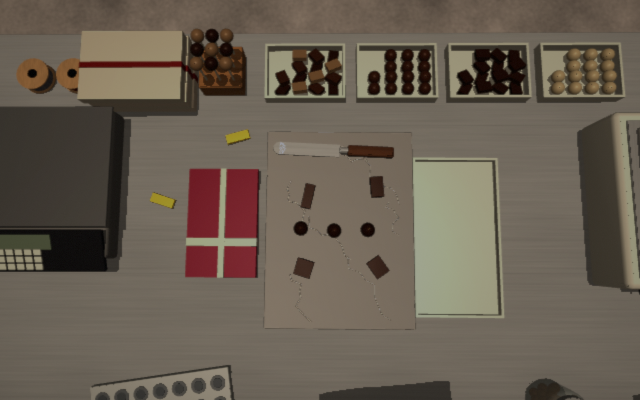

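View pics/scene0.png

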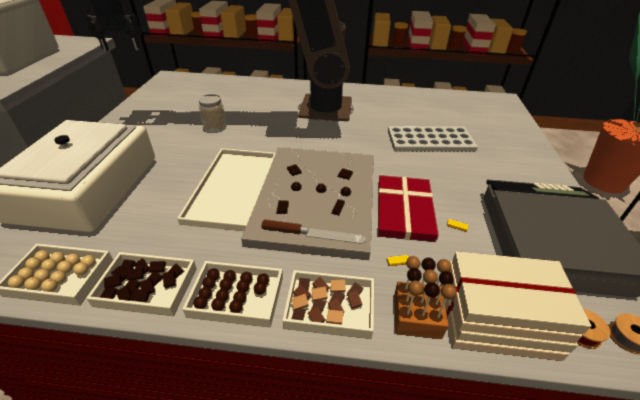

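Top view: the board is at about (340,230) and the white dish is right of it, on the −y side. Dark pieces on the board:
- **Square-cornered offcuts:** (308,195), (377,187), (304,268) and (377,267).
- **Round bonbons, leave alone:** (301,228), (334,230) and (368,230).
- **Also not meant:** yellow bars at (238,137) and (163,201), and tray chocolates at (310,73) and (488,72).
- **Knife:** about (335,150).

```bash
cat > h.py <<'E'
import cv2, numpy as np
from plant import monitor, eyes
def ray(p,uv):
    R,t,K=map(np.array,(p["R"],p["t"],p["K"])); c=-R.T@t
    d=R.T@np.linalg.solve(K,np.array([*uv,1.])); return c,d/np.linalg.norm(d)
def onz(p,uv,z):
    c,d=ray(p,uv); return c+d*(z-c[2])/d[2]
def tri(p,a,q,b):
    c1,d1=ray(p,a); c2,d2=ray(q,b)
    s=np.linalg.lstsq(np.c_[d1,-d2],c2-c1,rcond=None)[0]
    x,y=c1+s[0]*d1,c2+s[1]*d2; return (x+y)/2,np.linalg.norm(x-y)
def blobs(im,box,thr,lo=40,hi=900):
    g=im.max(2).astype(np.uint8); m=np.zeros_like(g); x0,y0,x1,y1=box
    m[y0:y1,x0:x1]=(g[y0:y1,x0:x1]<thr)*255
    cs=cv2.findContours(m,cv2.RETR_EXTERNAL,cv2.CHAIN_APPROX_NONE)[0]
    return [c for c in cs if lo<cv2.contourArea(c)<hi]
def cen(c):
    m=cv2.moments(c); return np.array([m['m10'],m['m01']])/m['m00']
E
python3 - <<'E'
from h import *
im=cv2.imread("pics/top0.png")[...,::-1]; sc=cv2.imread("pics/scene0.png")[...,::-1]
P=eyes.camera_params("top");Q=eyes.camera_params("scene")
print("vals",im[195,308],im[187,377],im[228,301],im[250,330],im[240,450],im[290,290],sc[170,294],sc[170,320])
A=blobs(im,(270,165,410,320),85); B=blobs(sc,(265,155,372,218),70,25)
print([np.round(cen(b)).tolist()+[cv2.contourArea(b)] for b in B])
Rt=np.array
for a in A:
    uv=cen(a); X=onz(P,uv,.04)
    q=np.array([onz(P,v,.04)[:2] for v in a[:,0]]).astype(np.float32)
    r=cv2.minAreaRect(q)
    # best match in scene
    best=min(((tri(P,uv,Q,cen(b))) for b in B),key=lambda t:t[1]) if B else None
    print(np.round(uv,1),"xy",np.round(X[:2],4),"size",np.round(r[1],4),"ang",round(r[2],1),"corners",np.round(cv2.boxPoints(r),3).tolist(),"tri",np.round(best[0],4),round(best[1],4))
# dish/board by masks
hsv=cv2.cvtColor(im,cv2.COLOR_RGB2HSV)
m=np.zeros(im.shape[:2],np.uint8); m[140:330,418:520]=(im[140:330,418:520].min(2)>150)*255
c=max(cv2.findContours(m,0,1)[0],key=cv2.contourArea); r=cv2.minAreaRect(c)
print("dish px",r,[np.round(onz(P,v,.022)[:2],3).tolist() for v in cv2.boxPoints(r)])
for y in (145,230,310): print(y,im[y,255:275].mean(1).astype(int),im[y,405:425].mean(1).astype(int))
for x in (290,380): print(x,im[120:140,x].mean(1).astype(int),im[318:338,x].mean(1).astype(int))
E
```

```text
vals [56 37 28] [49 31 23] [32 12  6] [125 112  98] [159 163 135] [127 115 100] [38 15  9] [155 137 112]
[[282.0, 207.0, 106.0], [338.0, 207.0, 92.5], [345.0, 191.0, 56.0], [321.0, 188.0, 55.0], [296.0, 186.0, 52.0], [345.0, 174.0, 85.0], [294.0, 170.0, 83.0]]
[303.2 267.4] xy [0.4718 0.1061] size [0.0347 0.0349] ang 72.5 corners [[0.44999998807907104, 0.0949999988079071], [0.4830000102519989, 0.08399999886751175], [0.49399998784065247, 0.11800000071525574], [0.46000000834465027, 0.12800000607967377]] tri [0.4717 0.106  0.0346] 0.0006
[377.3 266.6] xy [ 0.4732 -0.0407] size [0.0392 0.0308] ang 35.0 corners [[0.4480000138282776, -0.039000000804662704], [0.4659999907016754, -0.06499999761581421], [0.49799999594688416, -0.041999999433755875], [0.47999998927116394, -0.017000000923871994]] tri [ 0.4731 -0.0417  0.0343] 0.0004
[333.6 230.2] xy [0.5455 0.0455] size [0.026 0.028] ang 89.8 corners [[0.5320000052452087, 0.032999999821186066], [0.5600000023841858, 0.032999999821186066], [0.5600000023841858, 0.05900000035762787], [0.5320000052452087, 0.05900000035762787]] tri [0.5458 0.0452 0.03
[... 560 characters left out ...]
0.0343] 0.0001
[307.5 195.7] xy [0.6152 0.0978] size [0.0209 0.0508] ang 77.6 corners [[0.5879999995231628, 0.09300000220537186], [0.6380000114440918, 0.0820000022649765], [0.6420000195503235, 0.10300000011920929], [0.5929999947547913, 0.11299999803304672]] tri [0.6161 0.0976 0.0337] 0.0006
[376.2 186.5] xy [ 0.6339 -0.0413] size [0.0283 0.043 ] ang 89.9 corners [[0.6119999885559082, -0.054999999701976776], [0.6549999713897705, -0.054999999701976776], [0.6549999713897705, -0.027000000700354576], [0.6119999885559082, -0.027000000700354576]] tri [ 0.6348 -0.0425  0.0339] 0.0007Traceback (most recent call last):
  File "<stdin>", line 18, in <module>
ValueError: max() iterable argument is empty
```

Run:
```python
import cv2
im=cv2.imread("pics/top0.png")[125:335,260:510]
cv2.imwrite("pics/crop0.png",cv2.resize(im,None,fx=2.8,fy=2.8,interpolation=cv2.INTER_CUBIC))
```

```text
(no output)
```

View pics/crop0.png

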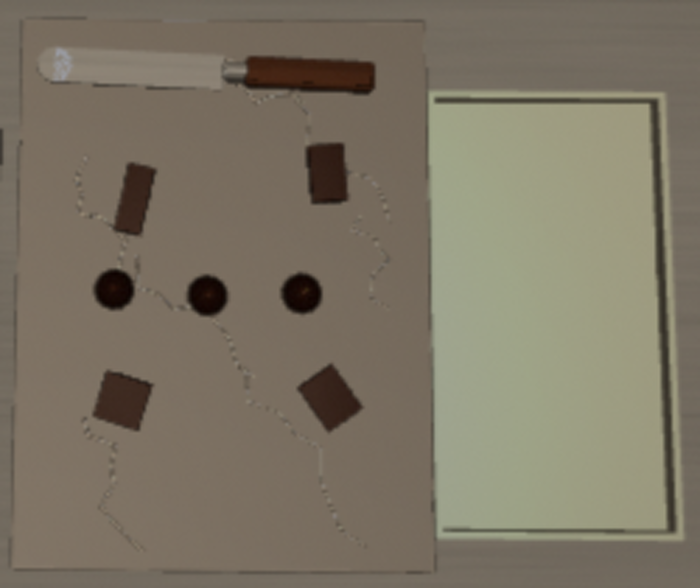

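The crop confirms four flat square-cornered offcuts at crop (135,199), (327,173), (123,400) and (330,398). The three round domes are the bonbons, and the dish is at right. The fitted sizes match: 35×35 is offcut0, 39×31 is offcut3, 51×21 is offcut2 and 43×28 is offcut1. Next I'll measure the edges and plan the first move.

```bash
cat > go.py <<'E'
import sys,numpy as np
from scipy.spatial.transform import Rotation as Ro
from plant import monitor
def units(*targets):
    s=monitor.get_state(); R=Ro.from_quat(s["tcp_rot"]); p=np.array(s["eef_pos"])
    Rd=Ro.from_matrix(np.array([[0,1,0],[1,0,0],[0,0,-1.]]))
    print("t",round(s["time"],2),"p",p.round(4),"turn",((R.inv()*Rd).as_rotvec()/np.pi).round(4),"q6",round(s["qpos"][5],2),"op",round(s["opening"],3))
    for t in targets: print(t,(R.inv().apply(np.array(t)-p)/.4).round(4).tolist())
if __name__=="__main__": units(*eval(sys.argv[1]))
E
python3 - <<'E'
from h import *
from go import units
P=eyes.camera_params("top");Q=eyes.camera_params("scene")
for n,uv,z in [("board FR",(411.8,132),.03),("board NR",(415,328.5),.03),("board FL",(267,132),.03),("board NL",(264.5,328),.03),("dish F out",(498,158.5),.022),("dish N out",(503.5,317.5),.022),("dish F in",(413.5,158),.022),("dish N in",(416,317),.022),("knife handle near",(394,158),.035),("blade near",(339,156),.032)]: print(n,onz(P,uv,z).round(3))
X,e=tri(P,(411.8,132),Q,(374,152)) ; 
units((.5,-.3,.25),(.473,.04,.12))
E
```

```text
board FR [ 0.75  -0.118  0.03 ]
board NR [ 0.352 -0.114  0.03 ]
board FL [0.75  0.183 0.03 ]
board NL [0.353 0.183 0.03 ]
dish F out [ 0.695 -0.298  0.022]
dish N out [ 0.373 -0.292  0.022]
dish F in [ 0.696 -0.122  0.022]
dish N in [ 0.373 -0.118  0.022]
knife handle near [ 0.694 -0.079  0.035]
blade near [0.699 0.033 0.032]
t 0.1 p [ 0.1831 -0.6491  0.2491] turn [-0.0005 -0.0005 -0.4125] q6 -0.15 op 0.997
(0.5, -0.3, 0.25) [0.9993, -0.6251, -0.0007]
(0.473, 0.04, 0.12) [1.1649, -1.4608, 0.3262]
```

```bash
python3 -m handwheel '[[0.999,-0.625,0,0,0,-0.4125,-0.6],[0.999,-0.625,0,0,0,-0.4125,-0.6],[0.999,-0.625,0,0,0,-0.4125,-0.6],[0.999,-0.625,0,0,0,-0.4125,-0.6],[0.999,-0.625,0,0,0,-0.4125,-0.6],[0.999,-0.625,0,0,0,-0.4125,-0.6],[0.999,-0.625,0,0,0,-0.4125,-0.6],[0.999,-0.625,0,0,0,-0.4125,-0.6],[0.999,-0.625,0,0,0,-0.4125,-0.6],[0.999,-0.625,0,0,0,-0.4125,-0.6]]'; python3 go.py '[(.473,.02,.12),(.473,.02,.052),(.473,-.145,.052)]'
```

```text
time: 1.35
eef_pos: [0.4995, -0.3009, 0.2499]
tcp_rot: [0.707, 0.707, -0.0, -0.0]
contact_force: [-0.1, -0.1, 0.9]
opening: 0.197
finger_force: 0.0
t 1.35 p [ 0.4995 -0.3009  0.2499] turn [-0.0003 -0.     -0.    ] q6 -0.72 op 0.197
(0.473, 0.02, 0.12) [0.8021, -0.066, 0.3248]
(0.473, 0.02, 0.052) [0.8021, -0.0658, 0.4948]
(0.473, -0.145, 0.052) [0.3896, -0.0658, 0.4948]
```

```bash
python3 -m handwheel '[[0.802,-0.066,0.2,0,0,0,-0.6],[0.802,-0.066,0.2,0,0,0,-0.6],[0.802,-0.066,0.2,0,0,0,-0.6],[0.802,-0.066,0.2,0,0,0,-0.6],[0.802,-0.066,0.2,0,0,0,-0.6],[0.802,-0.066,0.2,0,0,0,-0.6],[0.802,-0.066,0.4,0,0,0,-0.6],[0.802,-0.066,0.46,0,0,0,-0.6],[0.802,-0.066,0.48,0,0,0,-0.6],[0.802,-0.066,0.48,0,0,0,-0.6]]'; python3 go.py '[(.473,.02,.052),(.473,-.145,.052)]'
python3 - <<'E'
from h import *
a=eyes.read_camera("wrist")
b=eyes.read_camera("scene")[130:270,170:410]
b=cv2.resize(b,(640,373),interpolation=cv2.INTER_CUBIC)
cv2.imwrite("pics/w1.png",np.vstack([cv2.resize(a[...,::-1],(360,225)),b[...,::-1][:225,:360]]) if 0 else b[...,::-1])
E
```

```text
time: 2.6
eef_pos: [0.4741, 0.0193, 0.0589]
tcp_rot: [0.708, 0.707, 0.0, 0.0]
contact_force: [0.1, 0.4, -0.4]
opening: 0.199
finger_force: 0.0
t 2.6 p [0.4741 0.0193 0.0589] turn [ 0.0001  0.     -0.0005] q6 -0.17 op 0.199
(0.473, 0.02, 0.052) [0.0018, -0.0027, 0.0172]
(0.473, -0.145, 0.052) [-0.4107, -0.0021, 0.0173]
```

View pics/w1.png

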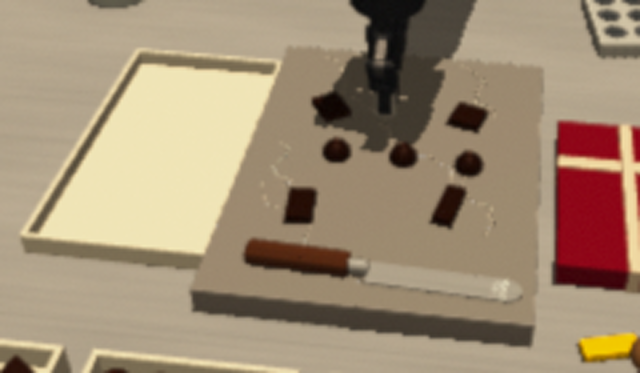

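The fingers stand just above the marble at (385,105), with offcut3 at (330,107) beside them and nothing touched. I'll lower and sweep slowly.

```bash
python3 -m handwheel '[[0,-0.002,0.017,0,0,0,-0.6],[0,-0.002,0.017,0,0,0,-0.6],[-0.025,-0.002,0.017,0,0,0,-0.6],[-0.05,-0.002,0.017,0,0,0,-0.6],[-0.07,-0.002,0.017,0,0,0,-0.6],[-0.095,-0.002,0.017,0,0,0,-0.6],[-0.12,-0.002,0.017,0,0,0,-0.6],[-0.145,-0.002,0.017,0,0,0,-0.6],[-0.17,-0.002,0.017,0,0,0,-0.6],[-0.195,-0.002,0.017,0,0,0,-0.6]]'; python3 go.py '[(.473,-.15,.052)]'
python3 - <<'E'
from h import *
im=eyes.read_camera("top"); cv2.imwrite("pics/t2.png",cv2.resize(im[125:335,260:510,::-1],None,fx=2.8,fy=2.8,interpolation=cv2.INTER_CUBIC))
E
```

```text
time: 3.95
eef_pos: [0.4728, -0.0585, 0.0515]
tcp_rot: [0.707, 0.707, -0.0, -0.0]
contact_force: [-0.2, 0.4, -0.2]
opening: 0.199
finger_force: 0.1
t 3.95 p [ 0.4728 -0.0585  0.0515] turn [-0. -0. -0.] q6 -0.34 op 0.199
(0.473, -0.15, 0.052) [-0.2288, 0.0006, -0.0012]
```

View pics/t2.png

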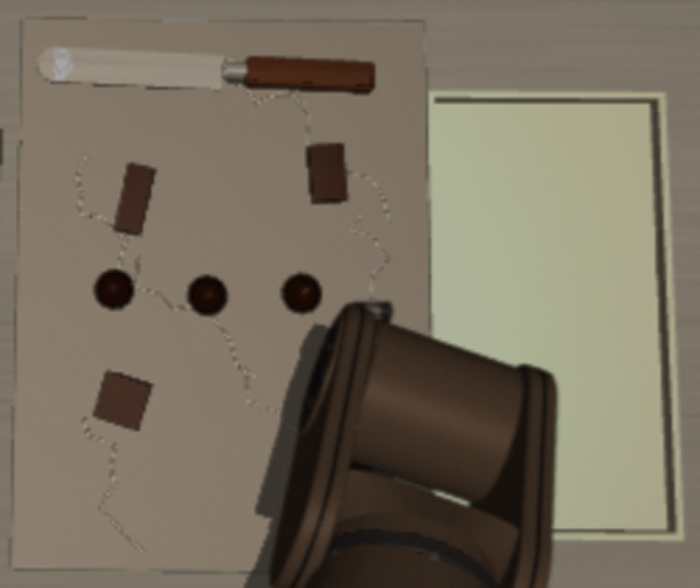

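The arm hides offcut3, but everything else is untouched and the forces are tiny. I'll continue over the edge.

```bash
python3 -m handwheel '[[-0.025,0,-0.001,0,0,0,-0.6],[-0.05,0,-0.001,0,0,0,-0.6],[-0.075,0,-0.001,0,0,0,-0.6],[-0.1,0,-0.001,0,0,0,-0.6],[-0.125,0,-0.001,0,0,0,-0.6],[-0.15,0,-0.001,0,0,0,-0.6],[-0.175,0,-0.001,0,0,0,-0.6],[-0.2,0,-0.001,0,0,0,-0.6],[-0.22,0,-0.001,0,0,0,-0.6],[-0.22,0,-0.001,0,0,0,-0.6],[-0.22,0,-0.15,0,0,0,-0.6],[-0.22,0,-0.2,0,0,0,-0.6]]'; python3 go.py '[(.62,-.15,.13),(.632,.01,.13),(.632,.01,.052),]'
python3 - <<'E'
from h import *
im=eyes.read_camera("scene"); cv2.imwrite("pics/s3.png",cv2.resize(im[130:270,170:410,::-1],None,fx=2.8,fy=2.8,interpolation=cv2.INTER_CUBIC))
E
```

```text
time: 5.5
eef_pos: [0.4744, -0.1464, 0.1347]
tcp_rot: [0.707, 0.707, 0.001, 0.002]
contact_force: [-0.4, -0.6, 0.6]
opening: 0.199
finger_force: 0.0
t 5.5 p [ 0.4744 -0.1464  0.1347] turn [0.0014 0.0007 0.0001] q6 -0.5 op 0.199
(0.62, -0.15, 0.13) [-0.009, 0.364, 0.0134]
(0.632, 0.01, 0.13) [0.391, 0.3941, 0.0126]
(0.632, 0.01, 0.052) [0.3915, 0.3932, 0.2076]
```

View pics/s3.png

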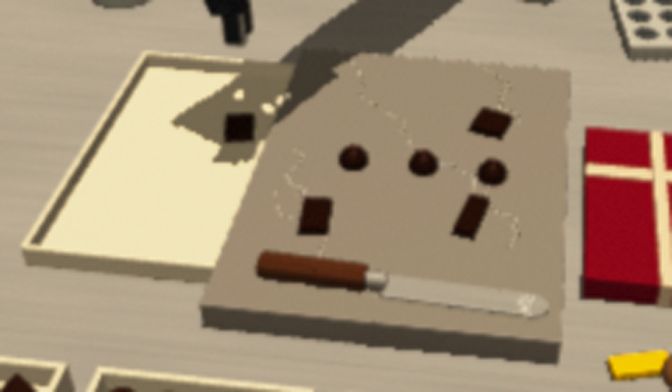

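Offcut3 lies in the dish at (239,127). The bonbons and knife are unmoved. Next is offcut1.

```bash
python3 -m handwheel '[[0.391,0.394,0,0,0,0,-0.6],[0.391,0.394,0,0,0,0,-0.6],[0.391,0.394,0,0,0,0,-0.6],[0.391,0.394,0,0,0,0,-0.6],[0.391,0.394,0,0,0,0,-0.6],[0.391,0.394,0.1,0,0,0,-0.6],[0.391,0.394,0.19,0,0,0,-0.6],[0.391,0.394,0.19,0,0,0,-0.6]]'; python3 go.py '[(.632,.01,.052),(.630,-.15,.052)]'
```

```text
time: 6.55
eef_pos: [0.6278, 0.0101, 0.0525]
tcp_rot: [0.707, 0.707, -0.002, -0.002]
contact_force: [-0.5, -0.4, -0.1]
opening: 0.2
finger_force: 0.0
t 6.55 p [0.6278 0.0101 0.0525] turn [-0.0019 -0.0002 -0.0003] q6 -0.14 op 0.2
(0.632, 0.01, 0.052) [-0.0002, 0.0105, 0.0012]
(0.63, -0.15, 0.052) [-0.4002, 0.0058, 0.001]
```

```bash
python3 -m handwheel '[[0,0,0,0,0,0,-0.6],[0,0,0,0,0,0,-0.6]]'; python3 go.py '[(.630,-.15,.052)]'
```

```text
time: 6.8
eef_pos: [0.6307, 0.0102, 0.0567]
tcp_rot: [0.707, 0.707, 0.0, 0.001]
contact_force: [0.0, -0.8, -0.4]
opening: 0.198
finger_force: 0.0
t 6.8 p [0.6307 0.0102 0.0567] turn [ 0.0004  0.0001 -0.0001] q6 -0.14 op 0.198
(0.63, -0.15, 0.052) [-0.4006, -0.0016, 0.0118]
```

```bash
python3 -m handwheel '[[0,-0.001,0.011,0,0,0,-0.6],[-0.02,-0.001,0.011,0,0,0,-0.6],[-0.045,-0.001,0.011,0,0,0,-0.6],[-0.07,-0.001,0.011,0,0,0,-0.6],[-0.095,-0.001,0.011,0,0,0,-0.6],[-0.12,-0.001,0.011,0,0,0,-0.6],[-0.145,-0.001,0.011,0,0,0,-0.6],[-0.17,-0.001,0.011,0,0,0,-0.6],[-0.195,-0.001,0.011,0,0,0,-0.6],[-0.22,-0.001,0.011,0,0,0,-0.6],[-0.245,-0.001,0.011,0,0,0,-0.6]]'; python3 go.py '[(.625,-.15,.052)]'
```

```text
time: 8.18
eef_pos: [0.63, -0.0881, 0.0511]
tcp_rot: [0.707, 0.707, -0.0, -0.0]
contact_force: [-0.3, -0.2, -0.5]
opening: 0.202
finger_force: 0.1
t 8.18 p [ 0.63   -0.0881  0.0511] turn [-0. -0. -0.] q6 -0.3 op 0.202
(0.625, -0.15, 0.052) [-0.1549, -0.0124, -0.0023]
```

```bash
python3 -m handwheel '[[-0.025,0,-0.002,0,0,0,-0.6],[-0.05,0,-0.002,0,0,0,-0.6],[-0.075,0,-0.002,0,0,0,-0.6],[-0.1,0,-0.002,0,0,0,-0.6],[-0.125,0,-0.002,0,0,0,-0.6],[-0.15,0,-0.002,0,0,0,-0.6],[-0.165,0,-0.002,0,0,0,-0.6],[-0.165,0,-0.002,0,0,0,-0.6],[-0.165,0,-0.1,0,0,0,-0.6],[-0.165,0,-0.2,0,0,0,-0.6],[-0.165,0,-0.2,0,0,0,-0.6]]'; python3 go.py '[(.62,.15,.13),(.62,.15,.07),]'
python3 - <<'E'
from h import *
im=eyes.read_camera("scene"); cv2.imwrite("pics/s4.png",cv2.resize(im[130:270,170:410,::-1],None,fx=2.8,fy=2.8,interpolation=cv2.INTER_CUBIC))
E
```

```text
time: 9.55
eef_pos: [0.6326, -0.154, 0.136]
tcp_rot: [0.707, 0.707, 0.002, 0.004]
contact_force: [0.1, 0.2, 0.2]
opening: 0.2
finger_force: 0.0
t 9.55 p [ 0.6326 -0.154   0.136 ] turn [0.0026 0.001  0.0001] q6 -0.4 op 0.2
(0.62, 0.15, 0.13) [0.7601, -0.0313, 0.0123]
(0.62, 0.15, 0.07) [0.7606, -0.0325, 0.1623]
```

View pics/s4.png

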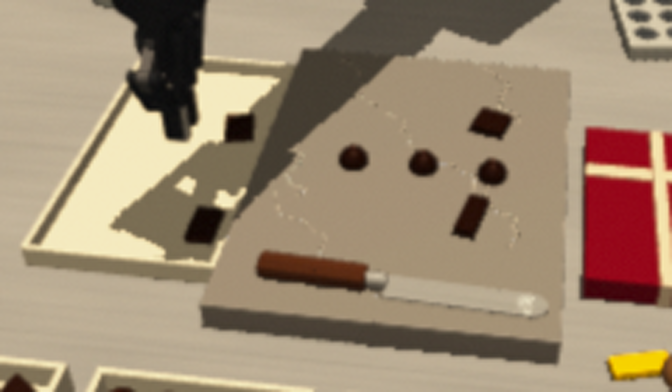

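Offcut1 is in the dish too, at (205,224). Next is offcut2, at (470,216).

```bash
python3 -m handwheel '[[0.735,-0.03,0,0,0,0,-0.6],[0.735,-0.03,0,0,0,0,-0.6],[0.735,-0.03,0,0,0,0,-0.6],[0.735,-0.03,0,0,0,0,-0.6],[0.735,-0.03,0,0,0,0,-0.6],[0.735,-0.03,0,0,0,0,-0.6],[0.735,-0.03,0.07,0,0,0,-0.6],[0.735,-0.03,0.13,0,0,0,-0.6],[0.735,-0.03,0.17,0,0,0,-0.6],[0.735,-0.03,0.19,0,0,0,-0.6],[0.735,-0.03,0.19,0,0,0,-0.6]]'; python3 go.py '[(.62,.14,.052),(.62,-.15,.052),]'
```

```text
time: 10.98
eef_pos: [0.6178, 0.1402, 0.0546]
tcp_rot: [0.707, 0.707, -0.0, -0.0]
contact_force: [-0.2, -0.2, 0.0]
opening: 0.203
finger_force: 0.0
t 10.97 p [0.6178 0.1402 0.0546] turn [-0.0003  0.     -0.0002] q6 0.06 op 0.203
(0.62, 0.14, 0.052) [-0.0004, 0.0055, 0.0064]
(0.62, -0.15, 0.052) [-0.7254, 0.0059, 0.0065]
```

```bash
python3 -m handwheel '[[0,0.004,0.006,0,0,0,-0.6],[-0.02,0.004,0.006,0,0,0,-0.6],[-0.04,0.004,0.006,0,0,0,-0.6],[-0.065,0.004,0.006,0,0,0,-0.6],[-0.09,0.004,0.006,0,0,0,-0.6],[-0.115,0.004,0.006,0,0,0,-0.6],[-0.14,0.004,0.006,0,0,0,-0.6],[-0.165,0.004,0.006,0,0,0,-0.6],[-0.19,0.004,0.006,0,0,0,-0.6],[-0.215,0.004,0.006,0,0,0,-0.6],[-0.24,0.004,0.006,0,0,0,-0.6]]'; python3 go.py '[(.62,-.15,.052),]'
python3 - <<'E'
from h import *
im=eyes.read_camera("scene"); cv2.imwrite("pics/s5.png",cv2.resize(im[130:270,170:410,::-1],None,fx=2.8,fy=2.8,interpolation=cv2.INTER_CUBIC))
E
```

```text
time: 12.35
eef_pos: [0.6196, 0.0439, 0.0527]
tcp_rot: [0.707, 0.707, 0.0, 0.0]
contact_force: [-0.2, -0.2, 0.6]
opening: 0.202
finger_force: 0.1
t 12.35 p [0.6196 0.0439 0.0527] turn [ 0. -0. -0.] q6 -0.09 op 0.202
(0.62, -0.15, 0.052) [-0.4848, 0.0011, 0.0018]
```

View pics/s5.png

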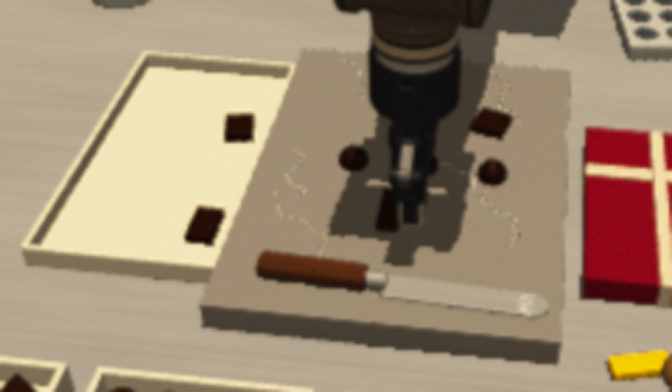

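Offcut2 at (387,213) is square against the fingers and well clear of the bonbons and knife. I'll continue the sweep.

```bash
python3 -m handwheel '[[-0.02,0,0.001,0,0,0,-0.6],[-0.045,0,0.001,0,0,0,-0.6],[-0.07,0,0.001,0,0,0,-0.6],[-0.095,0,0.001,0,0,0,-0.6],[-0.12,0,0.001,0,0,0,-0.6],[-0.145,0,0.001,0,0,0,-0.6],[-0.17,0,0.001,0,0,0,-0.6],[-0.195,0,0.001,0,0,0,-0.6],[-0.22,0,0.001,0,0,0,-0.6],[-0.245,0,0.001,0,0,0,-0.6],[-0.27,0,0.001,0,0,0,-0.6],[-0.295,0,0.001,0,0,0,-0.6]]'; python3 go.py '[(.62,-.148,.052),]'
```

```text
time: 13.9
eef_pos: [0.6196, -0.0741, 0.0523]
tcp_rot: [0.707, 0.707, 0.0, 0.0]
contact_force: [0.2, 0.4, 0.6]
opening: 0.201
finger_force: 0.1
t 13.9 p [ 0.6196 -0.0741  0.0523] turn [ 0. -0. -0.] q6 -0.28 op 0.201
(0.62, -0.148, 0.052) [-0.1848, 0.0011, 0.0008]
```

```bash
python3 -m handwheel '[[-0.02,0,0,0,0,0,-0.6],[-0.045,0,0,0,0,0,-0.6],[-0.07,0,0,0,0,0,-0.6],[-0.095,0,0,0,0,0,-0.6],[-0.12,0,0,0,0,0,-0.6],[-0.145,0,0,0,0,0,-0.6],[-0.165,0,0,0,0,0,-0.6],[-0.185,0,0,0,0,0,-0.6],[-0.185,0,0,0,0,0,-0.6],[-0.185,0,-0.08,0,0,0,-0.6],[-0.185,0,-0.2,0,0,0,-0.6],[-0.185,0,-0.2,0,0,0,-0.6]]'; python3 go.py '[(.472,.152,.13),(.472,.152,.055)]'
python3 - <<'E'
from h import *
im=eyes.read_camera("scene"); cv2.imwrite("pics/s6.png",cv2.resize(im[130:270,170:410,::-1],None,fx=2.8,fy=2.8,interpolation=cv2.INTER_CUBIC))
E
```

```text
time: 15.4
eef_pos: [0.6224, -0.1482, 0.1372]
tcp_rot: [0.707, 0.707, 0.002, 0.004]
contact_force: [-0.8, -0.9, -0.3]
opening: 0.202
finger_force: 0.0
t 15.4 p [ 0.6224 -0.1482  0.1372] turn [0.0027 0.001  0.0001] q6 -0.39 op 0.202
(0.472, 0.152, 0.13) [0.7506, -0.376, 0.0123]
(0.472, 0.152, 0.055) [0.7512, -0.3776, 0.1998]
```

View pics/s6.png

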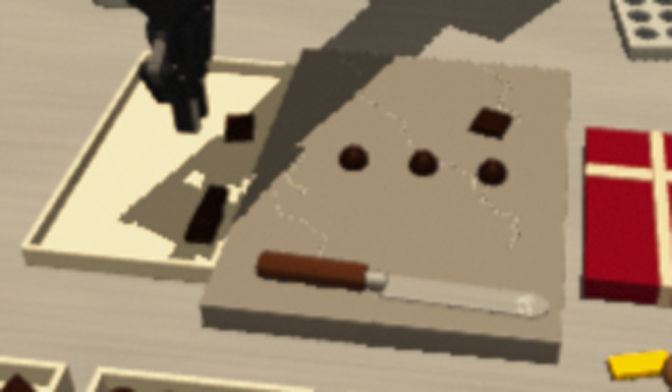

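Offcut2 is in the dish on or beside offcut1 at (207,213). Last is offcut0.

```bash
python3 -m handwheel '[[0.755,-0.375,0,0,0,0,-0.6],[0.755,-0.375,0,0,0,0,-0.6],[0.755,-0.375,0,0,0,0,-0.6],[0.755,-0.375,0,0,0,0,-0.6],[0.755,-0.375,0,0,0,0,-0.6],[0.755,-0.375,0,0,0,0,-0.6],[0.755,-0.375,0.07,0,0,0,-0.6],[0.755,-0.375,0.13,0,0,0,-0.6],[0.755,-0.375,0.17,0,0,0,-0.6],[0.755,-0.375,0.19,0,0,0,-0.6],[0.755,-0.375,0.19,0,0,0,-0.6]]'; python3 go.py '[(.472,.152,.052),(.472,-.145,.052),]'
```

```text
time: 16.82
eef_pos: [0.4693, 0.1545, 0.0557]
tcp_rot: [0.707, 0.707, -0.001, -0.0]
contact_force: [-0.1, -0.1, -0.1]
opening: 0.2
finger_force: 0.0
t 16.82 p [0.4693 0.1545 0.0557] turn [-0.0004  0.     -0.0001] q6 0.11 op 0.2
(0.472, 0.152, 0.052) [-0.0061, 0.0068, 0.0093]
(0.472, -0.145, 0.052) [-0.7486, 0.007, 0.0094]
```

```bash
python3 -m handwheel '[[0,0.005,0.009,0,0,0,-0.6],[-0.02,0.005,0.009,0,0,0,-0.6],[-0.04,0.005,0.009,0,0,0,-0.6],[-0.065,0.005,0.009,0,0,0,-0.6],[-0.09,0.005,0.009,0,0,0,-0.6],[-0.115,0.005,0.009,0,0,0,-0.6],[-0.14,0.005,0.009,0,0,0,-0.6],[-0.165,0.005,0.009,0,0,0,-0.6],[-0.19,0.005,0.009,0,0,0,-0.6],[-0.215,0.005,0.009,0,0,0,-0.6],[-0.24,0.005,0.009,0,0,0,-0.6],[-0.265,0.005,0.009,0,0,0,-0.6]]'; python3 go.py '[(.472,-.145,.052),]'
```

```text
time: 18.32
eef_pos: [0.4716, 0.0479, 0.0527]
tcp_rot: [0.707, 0.707, -0.0, -0.0]
contact_force: [-0.5, -0.0, 1.0]
opening: 0.199
finger_force: 0.1
t 18.32 p [0.4716 0.0479 0.0527] turn [-0.  0. -0.] q6 -0.11 op 0.199
(0.472, -0.145, 0.052) [-0.4823, 0.0011, 0.0018]
```

Run:
```python
from h import *
sc=eyes.read_camera("scene"); Q=eyes.camera_params("scene")
for b in blobs(sc,(225,140,372,218),70,25,600): print(cen(b).round(),cv2.contourArea(b),onz(Q,cen(b),.036)[:2].round(3))
```

```text
[244. 207.] 142.5 [ 0.65  -0.137]
[345. 191.] 56.0 [0.552 0.113]
[296. 186.] 52.0 [ 0.55  -0.022]
[255. 175.] 57.0 [ 0.517 -0.143]
```

```bash
python3 -m handwheel '[[-0.02,0,0.001,0,0,0,-0.6],[-0.045,0,0.001,0,0,0,-0.6],[-0.07,0,0.001,0,0,0,-0.6],[-0.095,0,0.001,0,0,0,-0.6],[-0.12,0,0.001,0,0,0,-0.6],[-0.145,0,0.001,0,0,0,-0.6],[-0.17,0,0.001,0,0,0,-0.6],[-0.195,0,0.001,0,0,0,-0.6],[-0.22,0,0.001,0,0,0,-0.6],[-0.245,0,0.001,0,0,0,-0.6],[-0.27,0,0.001,0,0,0,-0.6],[-0.295,0,0.001,0,0,0,-0.6]]'; python3 go.py '[(.472,-.148,.052),]'
```

```text
time: 19.88
eef_pos: [0.4716, -0.0701, 0.0523]
tcp_rot: [0.707, 0.707, 0.0, 0.0]
contact_force: [0.2, -0.2, 0.7]
opening: 0.206
finger_force: 0.1
t 19.88 p [ 0.4716 -0.0701  0.0523] turn [ 0.  0. -0.] q6 -0.36 op 0.206
(0.472, -0.148, 0.052) [-0.1948, 0.0011, 0.0008]
```

Next I push it over the edge, rise, and move well away so the top camera sees the dish.

```bash
python3 -m handwheel '[[-0.02,0,0,0,0,0,-0.6],[-0.045,0,0,0,0,0,-0.6],[-0.07,0,0,0,0,0,-0.6],[-0.095,0,0,0,0,0,-0.6],[-0.12,0,0,0,0,0,-0.6],[-0.145,0,0,0,0,0,-0.6],[-0.17,0,0,0,0,0,-0.6],[-0.195,0,0,0,0,0,-0.6],[-0.195,0,0,0,0,0,-0.6],[-0.195,0,-0.08,0,0,0,-0.6],[-0.195,0,-0.2,0,0,0,-0.6],[-0.195,0,-0.5,0,0,0,-0.6]]'; python3 -m handwheel '[[-0.4,0,-0.3,0,0,0,-0.6],[-0.4,0,-0.3,0,0,0,-0.6],[-0.7,0,-0.3,0,0,0,-0.6],[-0.7,0,-0.3,0,0,0,-0.6],[-0.7,0,-0.3,0,0,0,-0.6],[-0.7,0,-0.3,0,0,0,-0.6],[-0.7,0,-0.3,0,0,0,-0.6]]'
python3 - <<'E'
from h import *
P=eyes.camera_params("top"); im=eyes.read_camera("top"); sc=eyes.read_camera("scene")
a=cv2.resize(im[125:335,260:510,::-1],None,fx=1.6,fy=1.6,interpolation=cv2.INTER_CUBIC); b=cv2.resize(sc[140:260,170:400,::-1],(400,209),interpolation=cv2.INTER_CUBIC)
cv2.imwrite("pics/f.png",np.vstack([a,b]))
for c in blobs(im,(270,165,412,320),85): print("board",cen(c).round(1),onz(P,cen(c),.04)[:2].round(4))
for c in blobs(im,(412,165,500,315),85): print("dish",cen(c).round(1),cv2.contourArea(c),onz(P,cen(c),.015)[:2].round(4))
E
```

```text
time: 21.38
eef_pos: [0.4704, -0.1465, 0.1947]
tcp_rot: [0.707, 0.707, -0.0, -0.002]
contact_force: [1.8, 0.2, 0.2]
opening: 0.199
finger_force: 0.0
time: 22.25
eef_pos: [0.4714, -0.4267, 0.314]
tcp_rot: [0.707, 0.707, 0.0, -0.001]
contact_force: [0.2, 0.5, 0.4]
opening: 0.2
finger_force: 0.0
board [333.6 230.2] [0.5455 0.0455]
board [367.2 229.4] [ 0.5469 -0.0219]
board [300.3 227.9] [0.55   0.1123]
dish [429.  262.5] 334.5 [ 0.4808 -0.1494]
dish [425.7 192.8] 321.5 [ 0.6243 -0.1471]
dish [496.2 248.1] 205.5 [ 0.51   -0.2872]
```

View pics/f.png

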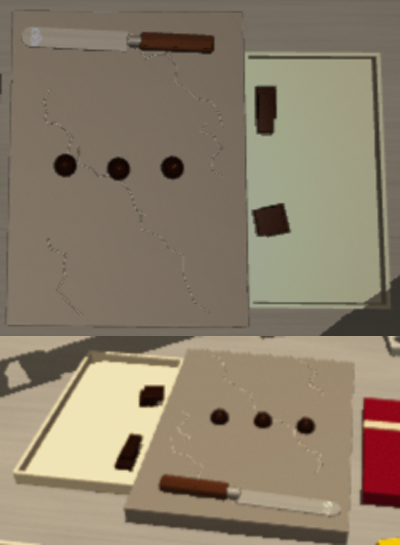

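All four offcuts rest in the dish, stacked in two pairs at (265,110) and (271,220). The bonbons are at the same pixels as at the start, and the dish and knife look unmoved.

```bash
python3 -c "
from plant import ctrl; print(ctrl.sign_off())"
```

```text
the job is handed in; nothing more can be done
None
```

I swept all four offcuts into the white dish, where they lie in two stacked pairs, and handed the job in at about 22 s; in the last pictures the bonbons, dish and knife look unmoved, but the hand-in gave no verdict.

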